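Slide the chopping board out over the mixing bowl

TASK

Push the thin white chopping board along the steel shelf with your fingertips, without gripping or lifting it, until about 5 cm of it hangs out past the end of the shelf over the round mixing bowl (the end with the handled saucepan is the wrong one), so that its edge is free. Keep it flat and roughly square to the shelf, leave everything else where it stands, and finish with the hand clear.

Things in the scene. Friction and masses are not known exactly. Their poses are not given: they have to be found in the camera images.
- ledge: The fixed steel riser shelf standing on the table: a flat plate 240 (its x, depth) x 420 (its y, length) x 10 mm, its upper surface 90 mm above the table, on two dark panels underneath. No rims or stops. Origin on the table under its centre; x points away from the robot, y along the shelf to the robot's left, z up; turned by up to 0.22 rad.
- end_left (a point): Point on the upper edge of the shelf's left (+y) end, 210 mm from its middle, on the line of the board (45 mm to the robot's side of the shelf's middle line), 90 mm above the table.
- end_right (a point): The same at the shelf's right (-y) end.
- board: The chopping board: white plastic plate 115 (its x) x 200 (its y) x 8 mm, about 0.17 kg, loose, lying flat on the robot's side of the shelf, long side along the shelf within about 0.1 rad. Origin at the centre of its underside; y along its length to the left, z up. Only friction holds it (sliding it takes about 1 to 2 N; it stops when the push stops).
- board_left (a point): Middle of the board's left (+y) short edge, half-way up its 8 mm thickness.
- board_right (a point): Middle of the board's right (-y) short edge, half-way up its thickness.
- bowl: Round steel mixing bowl without handle, rim 160 mm across, 66 mm tall, loose on the table beyond one end of the shelf (left or right, varies), rim below the shelf's surface. Origin at the centre of its underside. It marks the end over which the board must hang.
- pan: Aluminium saucepan, 148 mm across, 68 mm tall, with a black stick handle that runs 200 mm from its centre along its x (away from the robot), up to 72 mm above the table; loose on the table beyond the other end of the shelf. Origin at the centre of its underside. Leave alone.
- jar_a: Small amber glass jar with steel cap, 44 mm across, 55 mm tall, standing loose on the far side of the shelf behind the board, left. Origin at the centre of its underside. Leave alone.
- jar_b: The same, right. Leave alone.
- tub: Open white plastic tub, 90 mm across, 60 mm tall, on the table beyond the shelf. Origin at the centre of its underside. Leave alone.
- sauce: Sauce bottle, 60 mm across, 170 mm tall, on the table beyond the shelf. Origin at the centre of its underside. Leave alone.
- spoon: Wooden spoon, 200 mm long, lying on the table to the left of the shelf and the vessel there. Its x runs along it. Leave alone.
There are look-alikes about, which are no part of the job. There is more than one size of the board; the job needs the middle-sized.

How it is judged:
By the outcome, as a careful person would: the job done as asked, in the order asked, and still so for the second after the job is handed in, with the robot touching nothing.
It also fails if it takes over 54 s, if anything falls off the work surface, if the arm or the gripper's body presses on something with over 40 N, if the wrist force passes 120 N, or if a joint passes its speed limit or range.

ROBOT

A 7-joint arm with a two-finger parallel gripper is mounted at the origin on the work surface. World frame = base frame: x ahead of the robot, y to its left, z up, the work surface at z = 0. Lengths are in m, angles in rad, forces in N, time in s.
With the tool pointing down it reaches from about 0.425 to 0.975 m from the base axis. Payload 16.7 kg.
Tool frame: the origin (TCP) lies at the very end of the fingers, on their centre line; the grasp point (between the pads) lies 19 mm behind it; z points along the fingers, y is the direction in which the jaws open and shut (so a half turn about z gives the same grasp; the last joint's range is limited). The gripper opens to 85 mm and grips with 20 to 120 N. Pads are 22 mm wide; open, the fingers measure 114 mm over their backs; the gripper's body (76 mm by 85 mm) begins 54 mm behind the grasp point. The pads swing forward as they close: fully open they stand 13 mm farther back than shut.
Start: joints at [-1.347, 0.426, 0.074, 1.606, -0.034, 1.111, -0.067], TCP at [0.246, 0.629, 0.231] pointing down, gripper open.
Joint ranges: [-2.85, 2.85], [-0.5, 2.14], [-1.23, 1.37], [0.21, 2.46], [-1.02, 4.16], [0.16, 2.05], [-2.73, 2.73]. Speed limits (rad/s): [1.89, 1.89, 2.39, 2.39, 3.01, 3.01, 3.01].

INTERFACE

Orientations are given as a unit quaternion [x, y, z, w].
In Python, from cell import sense, vision, manip gives the robot as it stands.
- The arm moves only by the tool step_arm, never from a script. Its argument "motion" is a list of rows, each an object with "offset": the shift along the world's x, y, z in m, a list of three; "rotation": the turn, a rotation vector about the world's x, y, z in degrees, a list of three. In form: [{"offset": [tx, ty, tz], "rotation": [wx, wy, wz]}, ...]. A call has 1 to 5 rows; each row is the pose to reach, as a shift and turn from the pose commanded when the call began; what a row does not reach only later rows make up. A row lasts 1/10 s, in which the tool goes at most 50 mm and 8.59 degrees, less where a joint would pass 70% of its speed; a pose out of reach is approached as far as the arm can. A call with a gripper value outside its range is refused whole. "jaw" is the opening, from 0 (shut) to 1 (fully open), set as the call begins (left out, the last holds). The fingers move at their own pace and stop on an object; "squeeze" is the grip in N (left out, the last holds). Time passes only in rows, so rows that repeat a pose let the fingers close. It gives the time, the measured TCP pose, the force and the opening at its end, in the units of the state.
- sense(): the state, without advancing time (a new reading comes with each control period).
- vision.get_image(name): name is "scene" or "top"; returns the picture (480x640x3 uint8, red, green, blue); there is no depth.
- vision.camera_model(name): a dict with "camera_matrix" (3x3 intrinsics, pixels), "k1" (the pictures are not rectified: a ray, as slopes to the right and down, at radius r is drawn at 1 + k1 r^2 times it, then the intrinsics apply), "rvec" (rotation vector, rad) and "tvec" (3), from world to camera coordinates, as OpenCV has them. Camera axes: x right, y down, z forward; pixel columns grow to the right and rows downward; lengths in m; the calibration is good to about 2 mm. A picture is of the moment at which its call begins. camera_model takes no time and is no camera call.
- manip.hand_in(): hands the job in, once; it reports no verdict.
The state is a dict: "time_s": time; "joint_pos": joint angles; "qvel": joint speeds; "joint_torque": joint torques, N m; "eef_pos": TCP position; "tcp_rot": TCP orientation; "ft_force": force on the tool from outside, world axes, zero at the start; "wrist_torque": the same for the moment, N m; "opening": finger opening in m.
Only numpy, scipy, OpenCV 4.12 (cv2) and the standard library are available. Lean on these libraries where they do the work, as an engineer would, in place of code of your own. Each camera call takes 0.05 s, during which the arm holds its last target. There are 200 camera calls.

## Working session

There is one attempt and no reset: what is moved stays moved. The work goes in short steps, Python scripts to look and compute and a tool call to move; the robot and the scene stay as the last step left them, time stands still between calls to the robot, and variables do not carry over. Pictures are saved under pics/ and viewed, about 8 in all and at most 12, crops included, and the job is handed in when it is done.

Besides the shell and the picture viewer there is one more tool, called after "Request:" in YAML: its name, and indented under it one key for each argument. step_arm: Moves the arm, as the interface text tells. Its arguments: {"type":"object","properties":{"motion":{"type":"array","items":{"type":"object","properties":{"offset":{"type":"array","items":{"type":"number"}},"rotation":{"type":"array","items":{"type":"number"}}}}},"jaw":{"type":"number"},"squeeze":{"type":"number"}},"required":["motion"]}

```bash
mkdir -p pics; cat > h.py <<'E'
import numpy as np, cv2
from cell import sense, vision, manip
def cam(n):
    c=vision.camera_model(n); return np.array(c["camera_matrix"]),float(c["k1"]),cv2.Rodrigues(np.array(c["rvec"],float))[0],np.array(c["tvec"],float).ravel()
def ray(n,px):
    K,k1,R,t=cam(n); px=np.array(px,float).reshape(-1,1,2)
    u=cv2.undistortPoints(px,K,np.array([k1,0,0,0,0.])).reshape(-1,2)
    d=np.c_[u,np.ones(len(u))]@R; return -R.T@t,d
def onz(n,px,z):
    o,d=ray(n,px); return o+d*((z-o[2])/d[:,2])[:,None]
def proj(n,P):
    K,k1,R,t=cam(n); return cv2.projectPoints(np.array(P,float).reshape(-1,1,3),cv2.Rodrigues(R)[0],t,K,np.array([k1,0,0,0,0.]))[0].reshape(-1,2)
def shot(n,f):
    im=vision.get_image(n)[:,:,::-1].copy(); cv2.imwrite(f,im); return im
E
python3 - <<'E'
from h import *
shot("top","pics/top1.png"); shot("scene","pics/sc1.png")
for n in("top","scene"): K,k,R,t=cam(n); print(n,-R.T@t,R[2],k)
s=sense(); print(s["time_s"],s["eef_pos"],s["tcp_rot"],s["opening"])
E
```

```text
top [0.36433942 0.10805955 1.26453138] [ 0.11002599  0.00595317 -0.99391088] -0.06596842582633179
scene [ 1.19360861 -0.06775233  1.07230438] [-0.58451598  0.1299298  -0.80091155] -0.05974723781160256
0.1 [0.24577342 0.62824598 0.23066645] [ 1.85366548e-01  9.82669257e-01 -6.07727263e-04 -6.69766692e-05] 0.08560973209467652
```

View pics/top1.png

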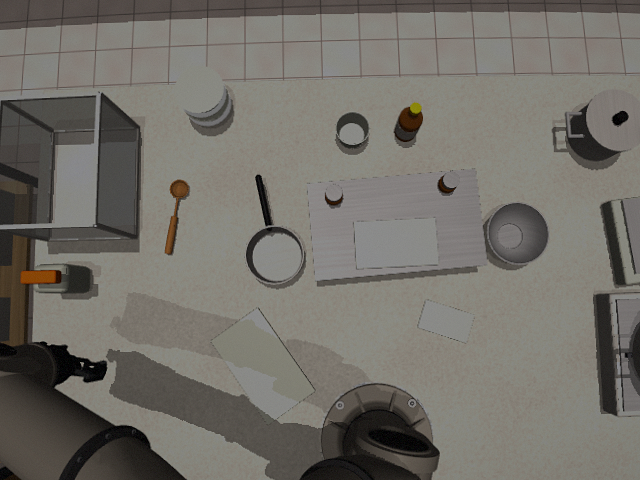

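View pics/sc1.png

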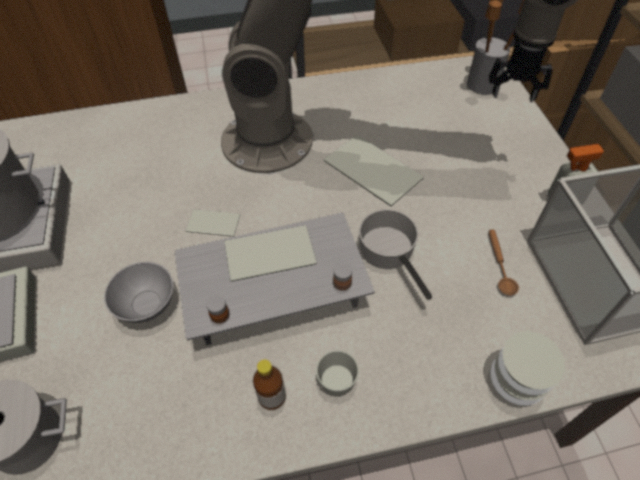

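The top view shows the shelf at about (307–480, 170–282), with the bowl to its right (517, 235), so on the −y side. The pan is to the left (275, 254). The board on the shelf spans about (354–439, 218–269), and the other two white boards lie on the table. I'll measure it.

```bash
cat >> h.py <<'E'
def quad(im,roi,lo,hi):
    x0,y0,x1,y1=roi; m=np.zeros(im.shape[:2],np.uint8)
    hsv=cv2.cvtColor(im,cv2.COLOR_BGR2HSV)
    m[y0:y1,x0:x1]=cv2.inRange(hsv,np.array(lo),np.array(hi))[y0:y1,x0:x1]
    m=cv2.morphologyEx(m,cv2.MORPH_OPEN,np.ones((5,5)))
    c=max(cv2.findContours(m,0,2)[0],key=cv2.contourArea); return c.reshape(-1,2),m
E
python3 - <<'E'
from h import *
im=cv2.imread("pics/top1.png");hsv=cv2.cvtColor(im,cv2.COLOR_BGR2HSV)
for n,p in dict(board=(400,240),board2=(360,260),shelfR=(460,230),shelfL=(330,240),shelfN=(400,273),table=(400,300),edge=(400,281),tableR=(350,160)).items(): print(n,hsv[p[1]-2:p[1]+3,p[0]-2:p[0]+3].reshape(-1,3).mean(0), im[p[1],p[0]])
cv2.imwrite("pics/crop1.png",cv2.resize(im[150:300,290:560],None,fx=2.9,fy=2.9,interpolation=cv2.INTER_CUBIC))
E
```

```text
board [ 34.8    2.88 138.44] [139 138 138]
board2 [106.     3.12 139.6 ] [140 140 138]
shelfR [ 18.72  10.   130.16] [124 125 129]
shelfL [ 19.88   5.08 137.96] [138 139 139]
shelfN [ 27.76  21.16 102.32] [69 74 77]
table [ 23.12  24.04 137.56] [122 133 137]
edge [ 20.8   25.6  132.48] [123 133 138]
tableR [ 28.36  18.68 138.28] [129 139 138]
```

View pics/crop1.png

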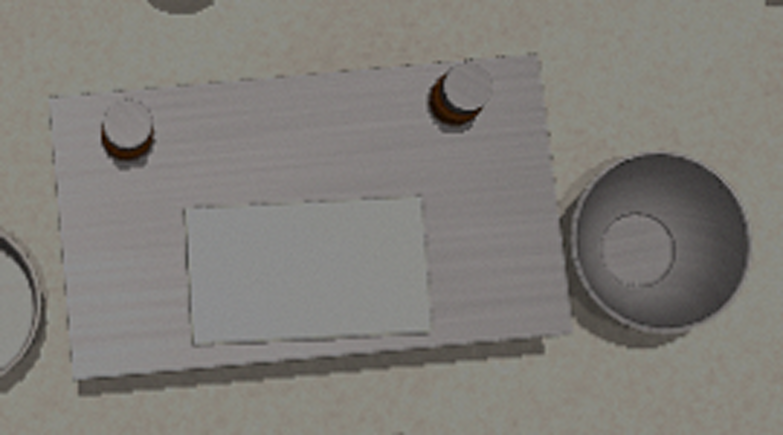

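The enlarged crop shows the corners clearly. Board: (185,207), (421,196), (430,332), (193,346). Shelf: (51,97), (540,55), (571,331), (74,380). Next I'll convert these to world positions and check the sizes.

```bash
python3 - <<'E'
from h import *
f=lambda c:(np.array(c,float)+.5)/2.9-.5+[290,150]
for n,c,z in(("board",[(185,207),(421,196),(430,332),(193,346)],.098),("shelf",[(51,97),(540,55),(571,331),(74,380)],.09)):
    P=onz("top",f(c),z)[:,:2]; print(n,P.round(4).tolist(),"sides",np.linalg.norm(P-np.roll(P,-1,0),axis=1).round(4),"c",P.mean(0).round(4))
    y=(P[0]-P[1])+(P[3]-P[2]); print(" yaw",np.arctan2(-y[0],y[1]).round(4))
print("bowl",onz("top",f([(662,240)]),.066))
s=sense();print("rot",cv2.Rodrigues(np.eye(3))[0].T, s["joint_pos"])
E
```

```text
board [[0.5431, 0.0456], [0.5474, -0.1524], [0.4333, -0.1542], [0.4269, 0.0426]] sides [0.198  0.1141 0.1969 0.1163] c [ 0.4877 -0.0546]
 yaw 0.0269
shelf [[0.6418, 0.1559], [0.6682, -0.2631], [0.4313, -0.2748], [0.4016, 0.1418]] sides [0.4198 0.2371 0.4177 0.2406] c [ 0.5357 -0.0601]
 yaw 0.067
bowl [[ 0.50894237 -0.36691799  0.066     ]]
rot [[0. 0. 0.]] [-1.34746168  0.42667973  0.07388375  1.60656172 -0.03410646  1.11083433
 -0.06709208]
```

The sizes check out: board 198×115 mm, shelf 419×239 mm. In shelf coordinates the board is 2.3° off square, its right end is at y≈−0.091, and it needs about 0.169 m of travel toward −y. I'll push its left short edge with both open fingers, jaw axis along the shelf's x. First I'll move above the shelf, left of the board.

Request:
step_arm:
  motion:
    - {"offset":[0.016,-0.036,0],"rotation":[0,0,-4.4]}
    - {"offset":[0.032,-0.072,0],"rotation":[0,0,-8.8]}
    - {"offset":[0.048,-0.108,0],"rotation":[0,0,-13.2]}
    - {"offset":[0.064,-0.144,0],"rotation":[0,0,-17.6]}
    - {"offset":[0.08,-0.18,0],"rotation":[0,0,-22]}

```text
time_s: 0.6
eef_pos: [0.3262, 0.4469, 0.2311]
tcp_rot: [0.371, 0.929, -0.0, -0.0]
ft_force: [0.5, 0.7, -0.1]
opening: 0.0852
```

Request:
step_arm:
  motion:
    - {"offset":[0.016,-0.036,0],"rotation":[0,0,-4.4]}
    - {"offset":[0.032,-0.072,0],"rotation":[0,0,-8.8]}
    - {"offset":[0.048,-0.108,0],"rotation":[0,0,-13.2]}
    - {"offset":[0.064,-0.144,0],"rotation":[0,0,-17.6]}
    - {"offset":[0.08,-0.18,0],"rotation":[0,0,-22]}

```text
time_s: 1.1
eef_pos: [0.4061, 0.267, 0.2312]
tcp_rot: [0.541, 0.841, -0.0, -0.0]
ft_force: [0.4, 0.3, 0.1]
opening: 0.0858
```

Request:
step_arm:
  motion:
    - {"offset":[0.015,-0.036,0],"rotation":[0,0,-4.2]}
    - {"offset":[0.03,-0.072,0],"rotation":[0,0,-8.4]}
    - {"offset":[0.046,-0.108,0],"rotation":[0,0,-12.6]}
    - {"offset":[0.062,-0.144,0],"rotation":[0,0,-16.8]}
    - {"offset":[0.076,-0.178,0],"rotation":[0,0,-20.8]}

```text
time_s: 1.6
eef_pos: [0.4822, 0.0888, 0.2313]
tcp_rot: [0.684, 0.729, 0.0, -0.0]
ft_force: [0.8, 1.4, -0.2]
opening: 0.0854
```

Request:
step_arm:
  motion:
    - {"offset":[0,0,0],"rotation":[0,0,0]}
    - {"offset":[0,0,0],"rotation":[0,0,0]}
    - {"offset":[0,0,0],"rotation":[0,0,0]}

```text
time_s: 1.9
eef_pos: [0.4815, 0.0914, 0.2311]
tcp_rot: [0.682, 0.731, -0.0, -0.0]
ft_force: [0.4, 1.1, -0.4]
opening: 0.0854
```

Request:
step_arm:
  motion:
    - {"offset":[0,0,-0.04]}
    - {"offset":[0,0,-0.08]}
    - {"offset":[0,0,-0.11]}
    - {"offset":[0,0,-0.125]}
    - {"offset":[0,0,-0.125]}

```text
schema error: expected keys offset, rotation
```

Request:
step_arm:
  motion:
    - {"offset":[0,0,-0.003]}
    - {"offset":[0,0,-0.006]}
    - {"offset":[0,0,-0.008]}
    - {"offset":[0,0,-0.009]}
    - {"offset":[0,0,-0.009]}

```text
schema error: expected keys offset, rotation
```

```bash
python3 - <<'E'
from h import *
im=shot("top","pics/top2.png"); b=shot("scene","pics/sc2.png")
f=lambda a,x0,y0,x1,y1:cv2.resize(a[y0:y1,x0:x1],(800,int(800*(y1-y0)/(x1-x0))),interpolation=cv2.INTER_CUBIC)
cv2.imwrite("pics/c2.png",f(b,170,180,400,350))
s=sense();print(s["eef_pos"],s["ft_force"],s["time_s"])
E
```

```text
[0.48151477 0.09162174 0.23121579] [0.27131337 0.32130954 0.1110204 ] 2.0
```

View pics/c2.png

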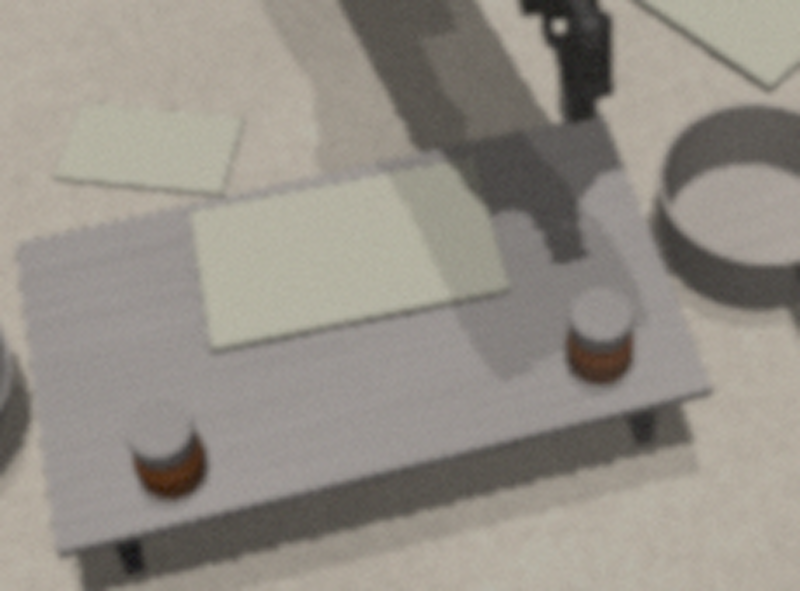

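Both moves were refused because every row needs a rotation. The picture shows the hand still high, its fingers at about (585, 110), and the board undisturbed. I'll resend the descent.

Request:
step_arm:
  motion:
    - {"offset":[0,0,-0.04],"rotation":[0,0,0]}
    - {"offset":[0,0,-0.08],"rotation":[0,0,0]}
    - {"offset":[0,0,-0.11],"rotation":[0,0,0]}
    - {"offset":[0,0,-0.125],"rotation":[0,0,0]}
    - {"offset":[0,0,-0.125],"rotation":[0,0,0]}

```text
time_s: 2.5
eef_pos: [0.4804, 0.0909, 0.1045]
tcp_rot: [0.682, 0.731, -0.002, -0.001]
ft_force: [0.4, -1.0, 0.3]
opening: 0.0855
```

Request:
step_arm:
  motion:
    - {"offset":[0,0,-0.003],"rotation":[0,0,0]}
    - {"offset":[0,0,-0.006],"rotation":[0,0,0]}
    - {"offset":[0,0,-0.008],"rotation":[0,0,0]}
    - {"offset":[0,0,-0.009],"rotation":[0,0,0]}
    - {"offset":[0,0,-0.009],"rotation":[0,0,0]}

```text
time_s: 3.0
eef_pos: [0.4819, 0.0907, 0.0975]
tcp_rot: [0.683, 0.73, 0.0, -0.0]
ft_force: [0.5, 0.0, 0.0]
opening: 0.0852
```

```bash
python3 - <<'E'
from h import *
im=shot("top","pics/top3.png"); b=shot("scene","pics/sc3.png")
f=lambda a,x0,y0,x1,y1:cv2.resize(a[y0:y1,x0:x1],(800,int(800*(y1-y0)/(x1-x0))),interpolation=cv2.INTER_CUBIC)
cv2.imwrite("pics/c3.png",f(b,170,180,400,350))
s=sense();print(s["eef_pos"],s["ft_force"],s["time_s"])
E
```

```text
[0.48197724 0.09061742 0.09751307] [0.36843919 0.1502585  0.40428906] 3.1
```

View pics/c3.png

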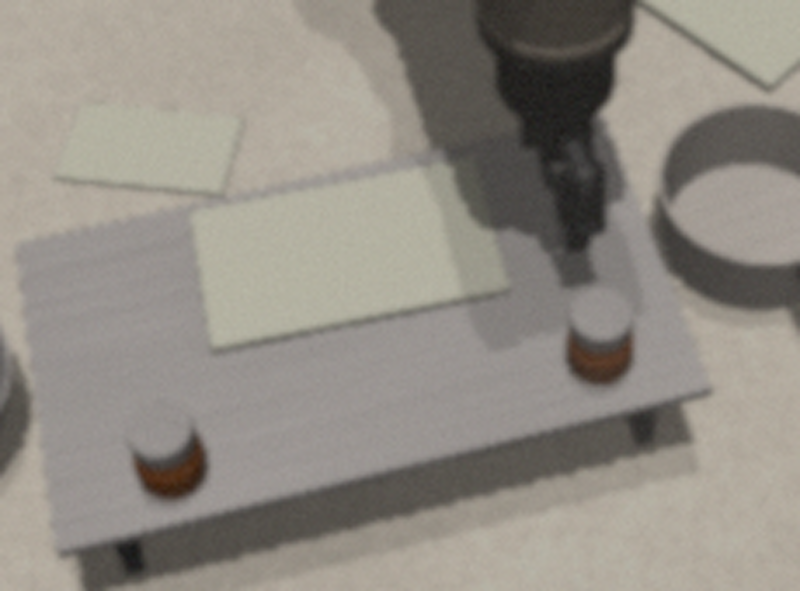

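The fingertips, at about (580, 250), are still clear of the shelf, with no contact force. I'll feel downward in small steps.

Request:
step_arm:
  motion:
    - {"offset":[0,0,-0.001],"rotation":[0,0,0]}
    - {"offset":[0,0,-0.002],"rotation":[0,0,0]}
    - {"offset":[0,0,-0.003],"rotation":[0,0,0]}
    - {"offset":[0,0,-0.004],"rotation":[0,0,0]}
    - {"offset":[0,0,-0.004],"rotation":[0,0,0]}

```text
time_s: 3.6
eef_pos: [0.4818, 0.0906, 0.0931]
tcp_rot: [0.683, 0.73, -0.0, -0.0]
ft_force: [0.2, -0.2, -0.4]
opening: 0.0855
```

Request:
step_arm:
  motion:
    - {"offset":[0,0,-0.001],"rotation":[0,0,0]}
    - {"offset":[0,0,-0.002],"rotation":[0,0,0]}
    - {"offset":[0,0,-0.002],"rotation":[0,0,0]}

```text
time_s: 3.9
eef_pos: [0.4818, 0.0905, 0.0912]
tcp_rot: [0.683, 0.73, -0.0, -0.0]
ft_force: [-0.1, -1.0, -0.1]
opening: 0.0853
```

Request:
step_arm:
  motion:
    - {"offset":[0,0,-0.001],"rotation":[0,0,0]}
    - {"offset":[0,0,-0.002],"rotation":[0,0,0]}
    - {"offset":[0,0,-0.003],"rotation":[0,0,0]}
    - {"offset":[0,0,-0.003],"rotation":[0,0,0]}

```text
time_s: 4.3
eef_pos: [0.4818, 0.0906, 0.0882]
tcp_rot: [0.683, 0.73, -0.0, -0.0]
ft_force: [0.5, -0.2, -0.6]
opening: 0.085
```

Request:
step_arm:
  motion:
    - {"offset":[0,0,-0.001],"rotation":[0,0,0]}
    - {"offset":[0,0,-0.002],"rotation":[0,0,0]}
    - {"offset":[0,0,-0.003],"rotation":[0,0,0]}
    - {"offset":[0,0,-0.003],"rotation":[0,0,0]}

```text
time_s: 4.7
eef_pos: [0.4818, 0.0906, 0.0852]
tcp_rot: [0.683, 0.73, -0.0, -0.0]
ft_force: [-0.9, -0.2, 0.1]
opening: 0.0855
```

Request:
step_arm:
  motion:
    - {"offset":[0,0,-0.001],"rotation":[0,0,0]}
    - {"offset":[0,0,-0.002],"rotation":[0,0,0]}
    - {"offset":[0,0,-0.003],"rotation":[0,0,0]}
    - {"offset":[0,0,-0.003],"rotation":[0,0,0]}

```text
time_s: 5.1
eef_pos: [0.4818, 0.0906, 0.0822]
tcp_rot: [0.683, 0.73, -0.0, -0.0]
ft_force: [-0.2, 0.1, -0.4]
opening: 0.0853
```

Request:
step_arm:
  motion:
    - {"offset":[0,0,-0.001],"rotation":[0,0,0]}
    - {"offset":[0,0,-0.002],"rotation":[0,0,0]}
    - {"offset":[0,0,-0.002],"rotation":[0,0,0]}

```text
time_s: 5.4
eef_pos: [0.4818, 0.0906, 0.0802]
tcp_rot: [0.683, 0.73, -0.0, -0.0]
ft_force: [-0.5, -0.1, -0.4]
opening: 0.0853
```

The open tips should now be at about z=0.093, half-way up the board's edge. I'll push along the shelf in direction (0.067, −0.998).

Request:
step_arm:
  motion:
    - {"offset":[0.0005,-0.008,0],"rotation":[0,0,0]}
    - {"offset":[0.001,-0.016,0],"rotation":[0,0,0]}
    - {"offset":[0.0016,-0.024,0],"rotation":[0,0,0]}
    - {"offset":[0.0021,-0.032,0],"rotation":[0,0,0]}
    - {"offset":[0.0027,-0.04,0],"rotation":[0,0,0]}

```text
time_s: 5.9
eef_pos: [0.4846, 0.0497, 0.0804]
tcp_rot: [0.683, 0.73, 0.0, -0.0]
ft_force: [-0.2, 1.7, -0.0]
opening: 0.0855
```

Request:
step_arm:
  motion:
    - {"offset":[0.0005,-0.008,0],"rotation":[0,0,0]}
    - {"offset":[0.001,-0.016,0],"rotation":[0,0,0]}
    - {"offset":[0.0016,-0.024,0],"rotation":[0,0,0]}
    - {"offset":[0.0021,-0.032,0],"rotation":[0,0,0]}
    - {"offset":[0.0027,-0.04,0],"rotation":[0,0,0]}

```text
time_s: 6.4
eef_pos: [0.4873, 0.01, 0.0803]
tcp_rot: [0.683, 0.73, -0.0, -0.0]
ft_force: [-0.3, 2.1, 0.1]
opening: 0.0855
```

```bash
python3 - <<'E'
from h import *
b=shot("scene","pics/sc4.png");a=shot("top","pics/top4.png")
f=lambda a,x0,y0,x1,y1:cv2.resize(a[y0:y1,x0:x1],(800,int(800*(y1-y0)/(x1-x0))),interpolation=cv2.INTER_CUBIC)
cv2.imwrite("pics/c4.png",f(b,170,180,400,350))
s=sense();print(s["eef_pos"],s["ft_force"],s["time_s"])
E
```

```text
[0.4873001  0.00931769 0.08034175] [0.06003844 1.19004529 0.19710416] 6.5
```

View pics/c4.png

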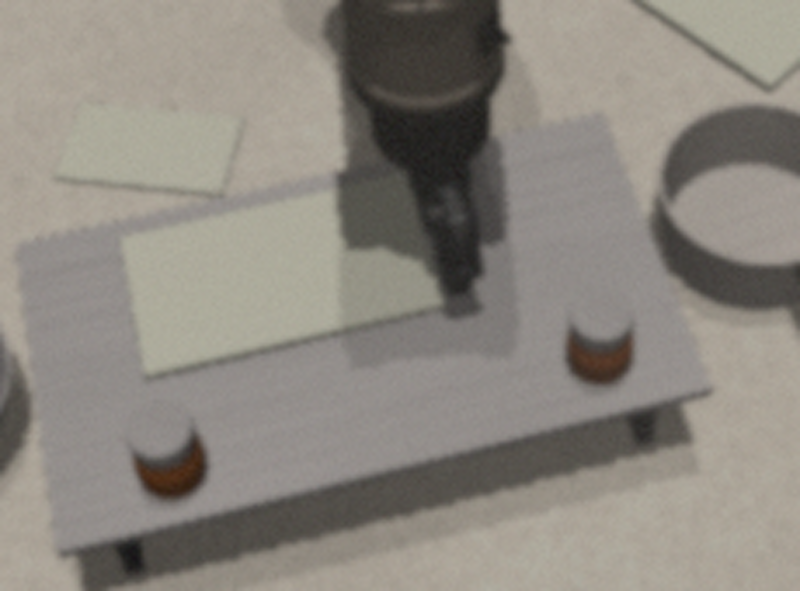

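The push works (about 2 N). The board's left edge rests on the fingers at about (455, 300), and its leading corners are at (122, 237) and (148, 377). I'll measure the travel that is left.

```bash
python3 - <<'E'
from h import *
f=lambda c:(np.array(c,float)+.5)/3.478-.5+[170,180]
P=onz("scene",f([(122,237),(148,374)]),.098)[:,:2]; S=onz("scene",f([(18,243),(60,551),(710,390)]),.09)[:,:2]
ys=np.array([-.067,.998]);xs=np.array([.998,.067]);c=np.array([.5357,-.0601])
for q in(P,S): print(q.round(4).tolist(),"shelf xy",((q-c)@xs).round(4),((q-c)@ys).round(4))
E
```

```text
[[0.447, -0.2012], [0.5595, -0.1928]] shelf xy [-0.098   0.0149] [-0.1349 -0.134 ]
[[0.4308, -0.2725], [0.6688, -0.2567], [0.6429, 0.1576]] shelf xy [-0.1189  0.1197  0.1216] [-0.205  -0.2051  0.2101]
```

Both estimates agree: about 71 mm to the shelf end, so about 121 mm left to push. The board is square to within 0.5°.

Request:
step_arm:
  motion:
    - {"offset":[0.0005,-0.008,0],"rotation":[0,0,0]}
    - {"offset":[0.001,-0.016,0],"rotation":[0,0,0]}
    - {"offset":[0.0016,-0.024,0],"rotation":[0,0,0]}
    - {"offset":[0.0021,-0.032,0],"rotation":[0,0,0]}
    - {"offset":[0.0027,-0.04,0],"rotation":[0,0,0]}

```text
time_s: 7.0
eef_pos: [0.4899, -0.0302, 0.0803]
tcp_rot: [0.683, 0.73, -0.0, -0.0]
ft_force: [-0.3, 0.5, -0.6]
opening: 0.0853
```

Request:
step_arm:
  motion:
    - {"offset":[0.0005,-0.008,0],"rotation":[0,0,0]}
    - {"offset":[0.001,-0.016,0],"rotation":[0,0,0]}
    - {"offset":[0.0016,-0.024,0],"rotation":[0,0,0]}
    - {"offset":[0.0021,-0.032,0],"rotation":[0,0,0]}
    - {"offset":[0.0027,-0.04,0],"rotation":[0,0,0]}

```text
time_s: 7.5
eef_pos: [0.4927, -0.0701, 0.0803]
tcp_rot: [0.683, 0.73, -0.0, -0.0]
ft_force: [-0.7, 1.0, -0.7]
opening: 0.0853
```

Request:
step_arm:
  motion:
    - {"offset":[0.0005,-0.008,0],"rotation":[0,0,0]}
    - {"offset":[0.001,-0.016,0],"rotation":[0,0,0]}
    - {"offset":[0.0016,-0.024,0],"rotation":[0,0,0]}
    - {"offset":[0.0021,-0.032,0],"rotation":[0,0,0]}
    - {"offset":[0.0024,-0.036,0],"rotation":[0,0,0]}

```text
time_s: 8.0
eef_pos: [0.4951, -0.1064, 0.0803]
tcp_rot: [0.683, 0.73, -0.0, 0.0]
ft_force: [-0.6, 1.1, 0.4]
opening: 0.0852
```

```bash
python3 - <<'E'
from h import *
b=shot("scene","pics/sc5.png");a=shot("top","pics/top5.png")
f=lambda a,x0,y0,x1,y1:cv2.resize(a[y0:y1,x0:x1],(800,int(800*(y1-y0)/(x1-x0))),interpolation=cv2.INTER_CUBIC)
cv2.imwrite("pics/c5.png",f(b,100,180,330,350))
s=sense();print(s["eef_pos"],s["ft_force"],s["time_s"])
E
```

```text
[ 0.49505864 -0.10611379  0.08031326] [-0.85654915  0.12879812 -0.41585023] 8.1
```

View pics/c5.png

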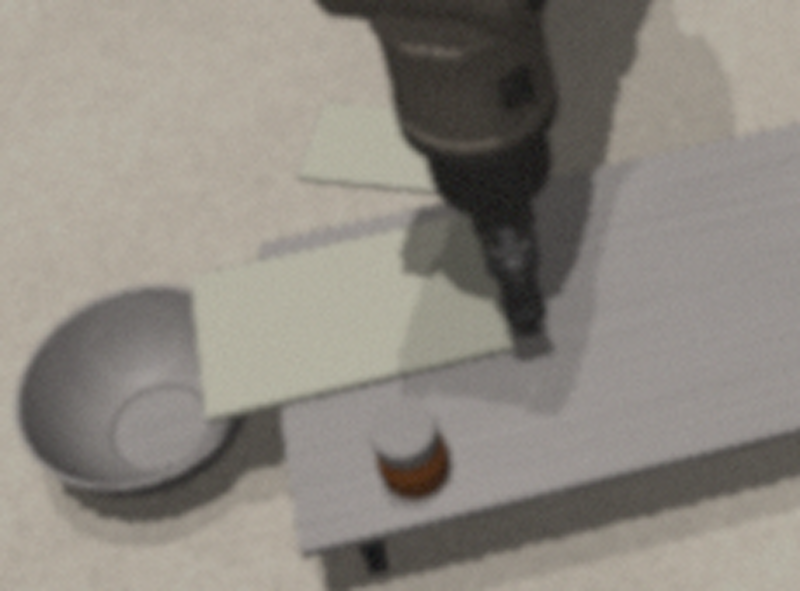

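The board now hangs over the bowl. Its leading corners are at (193, 280) and (206, 416); the shelf end runs from (262, 243) to (303, 552). I'll measure the overhang.

```bash
python3 - <<'E'
from h import *
f=lambda c:(np.array(c,float)+.5)/3.478-.5+[100,180]
P=onz("scene",f([(193,280),(206,415)]),.098)[:,:2]; S=onz("scene",f([(262,243),(303,551)]),.09)[:,:2]
ys=np.array([-.067,.998]);xs=np.array([.998,.067]);c=np.array([.5357,-.0601])
for q in(P,S): print(q.round(4).tolist(),"shelf xy",((q-c)@xs).round(4),((q-c)@ys).round(4))
e=np.array([.4951,-.1061]);print("from tcp",(e-c)@ys-.211)
E
```

```text
[[0.458, -0.3171], [0.5652, -0.3108]] shelf xy [-0.0948  0.0126] [-0.2513 -0.2521]
[[0.4309, -0.2722], [0.6687, -0.257]] shelf xy [-0.1188  0.1196] [-0.2046 -0.2054]
from tcp -0.25418779999999996
```

The overhang is about 44–47 mm, so I'll push 4 mm more, back away along +y and lift.

Request:
step_arm:
  motion:
    - {"offset":[0.0001,-0.002,0],"rotation":[0,0,0]}
    - {"offset":[0.0003,-0.004,0],"rotation":[0,0,0]}
    - {"offset":[0.0003,-0.004,0],"rotation":[0,0,0]}

```text
time_s: 8.4
eef_pos: [0.4954, -0.1094, 0.0803]
tcp_rot: [0.683, 0.73, -0.0, 0.0]
ft_force: [-0.0, 0.0, -0.2]
opening: 0.0855
```

Request:
step_arm:
  motion:
    - {"offset":[-0.0005,0.008,0],"rotation":[0,0,0]}
    - {"offset":[-0.001,0.02,0],"rotation":[0,0,0]}
    - {"offset":[-0.002,0.035,0.01],"rotation":[0,0,0]}
    - {"offset":[-0.003,0.045,0.04],"rotation":[0,0,0]}
    - {"offset":[-0.003,0.05,0.08],"rotation":[0,0,0]}

```text
time_s: 8.9
eef_pos: [0.4911, -0.0573, 0.16]
tcp_rot: [0.682, 0.731, -0.001, -0.001]
ft_force: [0.7, -0.2, -0.4]
opening: 0.085
```

Request:
step_arm:
  motion:
    - {"offset":[0,0.02,0.04],"rotation":[0,0,0]}
    - {"offset":[0,0.06,0.07],"rotation":[0,0,0]}
    - {"offset":[-0.01,0.1,0.09],"rotation":[0,0,0]}
    - {"offset":[-0.02,0.14,0.09],"rotation":[0,0,0]}
    - {"offset":[-0.03,0.18,0.09],"rotation":[0,0,0]}

```text
time_s: 9.4
eef_pos: [0.4614, 0.1234, 0.2512]
tcp_rot: [0.683, 0.731, 0.001, 0.0]
ft_force: [0.1, 1.3, -0.8]
opening: 0.0852
```

Request:
step_arm:
  motion:
    - {"offset":[-0.015,0.04,0],"rotation":[0,0,4]}
    - {"offset":[-0.03,0.08,0],"rotation":[0,0,8]}
    - {"offset":[-0.045,0.12,0],"rotation":[0,0,12]}
    - {"offset":[-0.06,0.16,0],"rotation":[0,0,16]}
    - {"offset":[-0.06,0.16,0],"rotation":[0,0,16]}

```text
time_s: 9.9
eef_pos: [0.399, 0.2865, 0.2501]
tcp_rot: [0.57, 0.821, 0.0, -0.001]
ft_force: [1.0, -0.6, 0.4]
opening: 0.0855
```

```bash
python3 - <<'E'
from h import *
a=shot("top","pics/top6.png"); shot("scene","pics/sc6.png")
f=lambda a,x0,y0,x1,y1:cv2.resize(a[y0:y1,x0:x1],(800,int(800*(y1-y0)/(x1-x0))),interpolation=cv2.INTER_CUBIC)
cv2.imwrite("pics/c6.png",f(a,290,150,560,300))
s=sense();print(s["eef_pos"],s["ft_force"],s["time_s"])
E
```

```text
[0.40120421 0.28189322 0.25009798] [ 0.65243537 -0.45971545  0.07728797] 10.0
```

View pics/c6.png

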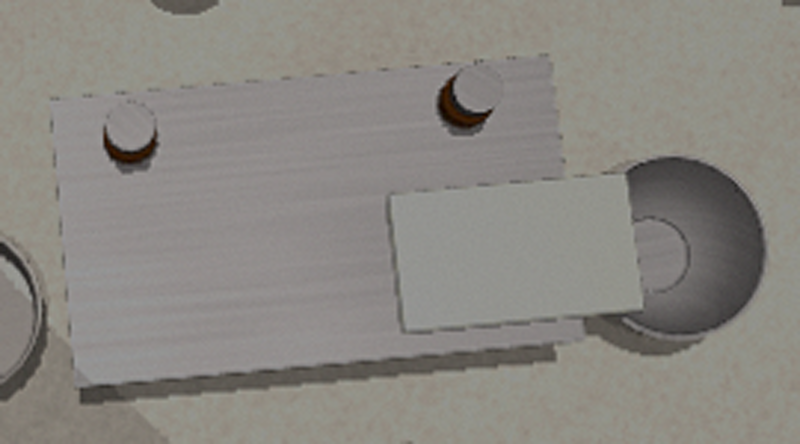

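View pics/sc6.png

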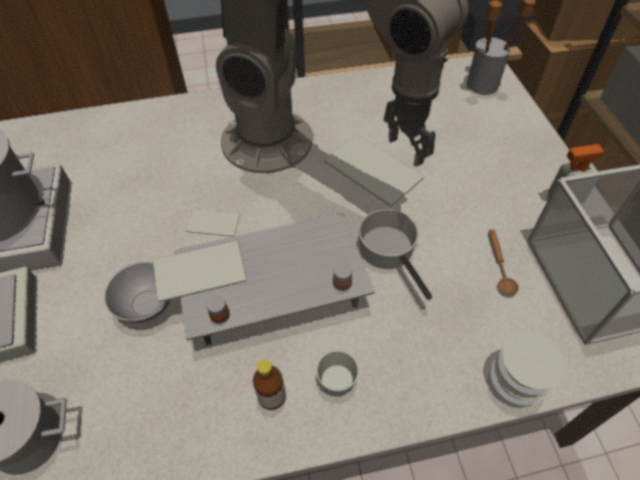

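The board lies square on the shelf, with its overhanging corners at (628, 174) and (642, 309); the shelf end runs from (551, 56) to (583, 339). The jars, pan, bowl, tub and bottle look unmoved, and the hand is clear. Last, I'll measure the overhang and hand in if it is good.

```bash
python3 - <<'E'
from h import *
k=800/270; f=lambda c:(np.array(c,float)+.5)/k-.5+[290,150]
P=onz("top",f([(628,174),(642,309),(404,332),(389,196)]),.098)[:,:2]; S=onz("top",f([(551,56),(583,339)]),.09)[:,:2]
ys=np.array([-.067,.998]);c=np.array([.5357,-.0601])
yP,yS=(P-c)@ys,(S-c)@ys; print(yP.round(4),yS.round(4)); oh=yS.mean()-yP[:2].mean(); print("overhang",oh)
y=P[3]+P[2]-P[0]-P[1];print("yaw rel",np.arctan2(-y[0],y[1])-.067)
if .046<oh<.054: print(manip.hand_in())
E
```

```text
[-0.2592 -0.2559 -0.0591 -0.0596] [-0.2109 -0.2069]
overhang 0.04871253562838379
yaw rel 0.001128597169645154
the job is handed in; nothing more can be done
None
```

I pushed the middle-sized board along the shelf with both open fingertips on its left short edge, without gripping or lifting it. It now hangs out past the right end, over the bowl. I then backed the hand off along the shelf, lifted it clear, and handed in at about 10 s of the 54 s allowed.

- **Overhang:** the last check from the top view gave about 49 mm. Before the final 4 mm push, the scene camera read about 47 mm and the arm position about 44 mm, so the measurements agree to a few millimetres.
- **Position and contact:** the board lies flat and is within 0.1° of square to the shelf. The push force stayed around 2 N.
- **Everything else:** in the final pictures nothing else appears to have moved; I judged this by eye and did not measure it.
- **Refused moves:** two of my descent commands were rejected for a missing field before anything moved, and I resent them.

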